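# Close and clip the filter holder beside the microscope

### The job

Swing the open black cover of the filter holder fully shut against its metal back frame. Then squeeze the blue spring clamp, take it off its white parking rail and clip it square over both tabs at the top of the holder, centred on the tabs, so that it holds the cover shut. When you have let go, the clamp must still be pushed fully down, its steel barrel resting on the tabs' top edge, and the dish, the bottle and the objective left where they are.

Things in the scene. Friction and masses are not known exactly. Their poses are not given: they have to be found in the camera images.
- holder: filter holder, fixed: grey foot 120 x 110 x 12 mm with an upright aluminium window frame, 5 mm thick (x 0 to +5 mm), 100 mm wide (y), amber filter in it, a 44 mm wide tab at mid top (z 95 to 125 mm). Origin: centre of the foot's underside; x normal to the frame, z up; the cover, counted as part of it, opens to -x
- holder_tab (a point): middle of the top of the tabs, in the plane where the shut cover meets the back frame, 125 mm above the bench; axes as the holder's. With the cover shut the two tabs form one tongue 10 mm thick (x -5 to +5 mm), 44 mm wide (y), 30 mm high
- cover (a joint): hinge of the black cover frame with red tab, twin of the back frame (5 mm thick, 100 mm wide, 109 mm high with its 44 x 30 mm tab). 0 = shut, upright against the back frame (stop); grows as it leans out to the holder's -x, at most 1.1 rad. Axis along the holder's y at its x -2.5, z 16 mm. Stiff (0.12 Nm friction): stays where left
- cover_tab (a point): middle of the top edge of the cover's red tab, 109 mm from the hinge axis, 2.5 mm inside the outer face. Turns with the cover: x normal to it, y along the hinge, z from hinge to tab
- clamp: blue spring clamp like a clothes peg, 65 g, jaws down, handles up. Origin on its steel pivot barrel's axis (16 mm diameter, along y). Jaws open and handles squeeze along x. Jaws reach 30 mm below, handles 40 mm above the origin. Pushed fully down on an edge the barrel rests on it: origin 8 mm above the edge. Pose of the -x half: it turns about y as the handles are squeezed; origin and y axis stay
- jaw (a joint): clamp opening: 0 = jaw faces (14 mm high) parallel, 10 mm apart, as on a 10 mm plate, the flat handles (24 mm wide) splayed 0.3 rad each, 47 mm over their tips; +0.6 = fully squeezed (stop): handles parallel, 22 mm over their outsides, jaws 19 to 27 mm apart; -0.4 = shut. Spring: 10 N at the jaws at 0; 15 N for full squeeze. Splaying handles that stick to the fingers pull the clamp up some mm
- rail: white parking rail, fixed: foot 100 x 100 x 12 mm with an upright strip 10 mm thick (x), 80 mm wide (y), whose top edge is 75 mm above the bench. Origin: centre of the foot's underside. The clamp starts clipped on this strip, fully down
- dish: clear petri dish with lid, 92 mm diameter, 18 mm high, loose; leave it alone. Origin: centre of the underside
- bottle: white jar with blue cap, 56 mm diameter, 100 mm high, loose; leave it alone. Origin: centre of the underside
- objective: steel microscope objective standing on end, 34 mm diameter, 46 mm high, loose; leave it alone. Origin: centre of the underside
Not all that is in view belongs to the job. What is shaped like the holder but brown or green is not meant.

How it is judged:
By the outcome, as a careful person would: the job done as asked, in the order asked, and still so for the second after the job is handed in, with the robot touching nothing.
It also fails if it takes over 64 s, if anything falls off the work surface, if the arm or the gripper's body presses on something with over 40 N, if the wrist force passes 120 N, or if a joint passes its speed limit or range.

### The arm

A 6-joint arm with a two-finger parallel gripper is mounted at the origin on the work surface. World frame = base frame: x ahead of the robot, y to its left, z up, the work surface at z = 0. Lengths are in mm, angles in rad, forces in N, time in s.
With the tool pointing down it reaches from about 325 to 850 mm from the base axis. Payload 4.4 kg.
Tool frame: the origin (TCP) lies on the mounting face of the last link; the fingertips stand 199 mm ahead of it and the grasp point (between the pads) lies 180 mm ahead of it; z points along the fingers, y is the line along which they close (so a half turn about z gives the same grasp; the last joint's range is limited). The gripper opens to 94 mm and grips with 3 to 60 N. Pads are 16 mm wide; open, the fingers measure 119 mm over their backs; the gripper's body (75 mm by 177 mm) begins 78 mm behind the grasp point.
Start: joints at [-1.353, 0.207, 1.542, -0, 1.393, -0.15], TCP at [207.274, -536.345, 404.647] pointing down, gripper open.
Joint ranges: [-2.73, 2.73], [-0.86, 2.22], [0.23, 2.46], [-1.11, 4.25], [0.08, 2.63], [-2.82, 2.82]. Speed limits (rad/s): [2.79, 2.79, 3.14, 3.14, 3.14, 3.14].

### API

Orientations are given as a 3x3 rotation matrix whose columns are the frame's x, y, z axes.
In Python, from bench import manip, vision gives the robot as it stands.
- The arm moves only by the tool send_rows, never from a script. Its argument "commands" is one flat list of numbers, 7 for each row, row after row: the turn, a rotation vector about the tool's x, y, z each as a share of 180 degrees, from -1 to 1, then the shift along the tool's x, y, z each as a share of 100 mm, from -1 to 1, then the closure, from 0 (fully open) to 1 (shut). In form: [ax, ay, az, dx, dy, dz, claw, ax, ay, az, dx, dy, dz, claw, ...]. A call has 1 to 10 rows; each row shifts and turns the commanded pose from where the row before left it, along the tool's axes as they then stand; what a row does not reach is not made up. A row lasts 1/8 s, in which the tool goes at most 62.5 mm and 10.7 degrees, less where a joint would pass 70% of its speed; a pose out of reach is approached as far as the arm can. A call with a number of a shift or a turn outside -1 to 1 is refused whole. A call with a gripper value outside its range is refused whole. The fingers move at their own pace and stop on an object; the grip force is fixed at half the most. Time passes only in rows, so rows that do not move let the fingers close. It gives the time, the measured TCP pose, the force, the opening and the grip force at its end, in the units of the state.
- manip.observe(): the state, without advancing time (a new reading comes with each control period).
- vision.get_image(name): name is "scene" or "top" or "wrist"; returns a dict with "img" (480x640x3 uint8, red, green, blue), "intrinsics" (3x3 intrinsics, pixels), "k1" (the pictures are not rectified: a ray, as slopes to the right and down, at radius r is drawn at 1 + k1 r^2 times it, then the intrinsics apply), "view" (4x4, takes a point from world to camera coordinates); the wrist camera has in their place "hand_eye" (4x4, takes a point from camera to tool coordinates, whose origin is the TCP and whose axes are the flange's). Camera axes: x right, y up, looking along -z (the intrinsics and any distortion apply to the point x, -y, -z); pixel columns grow to the right and rows downward; lengths in mm; the calibration is good to about 2 mm. A picture is of the moment at which its call begins: read the wrist's pose just before it. There is no depth.
- manip.hand_in(): hands the job in; it is judged then, once.
Trained networks look in a picture, given as the dict that the camera call returned (one of the last four; its "shot" number tells which), for a name from the list of things; names that differ only in an ending like _2 or _b are one class to them, and where a whole thing is asked for, a point or a joint stands for the part that bears it (a point fixed in the world has none). Each returns a list of dicts, best first, with "confidence" (0 to 1); they miss things now and then, are a little off and sometimes report something else, mostly with a low value. They report only what shows in the picture. A call takes as long as a camera call. They do not tell look-alikes from the thing itself.
- vision.find_in(picture, name): "box" ([centre column, centre row, width, height] in pixels, round what is visible of it).
The state is a dict: "time": time; "joints": joint angles; "joint_velocities": joint speeds; "tau": joint torques, N m; "tcp_pos": TCP position; "tool_rot": TCP orientation; "contact_force": force on the tool from outside, world axes, zero at the start; "torque": the same for the moment, N m; "gripper_width": finger opening in mm; "finger_force": force on a finger pad.
Only numpy, scipy, OpenCV 4.12 (cv2) and the standard library are available. Lean on these libraries where they do the work, as an engineer would, in place of code of your own. Each camera call takes 0.05 s, during which the arm holds its last target. There are 200 camera calls.

## Working session

There is one attempt and no reset: what is moved stays moved. The work goes in short steps, Python scripts to look and compute and a tool call to move; the robot and the scene stay as the last step left them, time stands still between calls to the robot, and variables do not carry over. Pictures are saved under pics/ and viewed, at most 10 in all, crops included, and the job is handed in when it is done.

Besides the shell and the picture viewer there is one more tool, called after "Emit:" as name(argument=value, ...) on one line, values as JSON. send_rows: Moves the arm, as the interface text tells. Shift numbers are shares of 100 mm and turn numbers shares of 180 degrees, none past 1 either way. Its arguments: {"type":"object","properties":{"commands":{"type":"array","items":{"type":"number"}}},"required":["commands"]}

```bash
mkdir -p pics; ls; python3 - <<'E'
from bench import manip, vision
import cv2, numpy as np
s=manip.observe(); print(s)
ims={}
for n in ["scene","top"]:
    d=vision.get_image(n); ims[n]=d
    cv2.imwrite(f"pics/{n}0.png",d["img"][:,:,::-1])
    print(n,d["intrinsics"],d["k1"],d["view"])
    for o in ["holder","cover","clamp","rail","dish","bottle","objective"]:
        print(o,[(np.round(f["box"]).tolist(),round(f["confidence"],2)) for f in vision.find_in(d,o)[:4]])
E
```

```text
pics
{'time': 0.0, 'joints': array([-1.35248826e+00,  2.07409170e-01,  1.54293180e+00, -3.37209388e-05,
        1.39348753e+00, -1.50483722e-01]), 'joint_velocities': array([ 0.00074904, -0.00127915,  0.00024128, -0.00025903, -0.00026681,
        0.00124152]), 'tau': array([-2.57977408e-04, -3.70879483e+01, -2.81416315e+01,  6.98445621e-02,
        3.62646114e-02, -1.66630175e-04]), 'tcp_pos': array([ 207.19649974, -535.98886699,  403.50696693]), 'tool_rot': array([[ 9.32761492e-01,  3.60493734e-01, -5.16639857e-04],
       [ 3.60493977e-01, -9.32759004e-01,  2.17559006e-03],
       [ 3.02386105e-04, -2.21555219e-03, -9.99997500e-01]]), 'contact_force': array([ 0.15271311, -0.15523931, -0.6072982 ]), 'torque': array([-0.00596064, -0.03353663,  0.00874176]), 'finger_force': 0.0, 'gripper_width': 93.87512470244027}
scene [[563.06185512   0.         319.0304749 ]
 [  0.         563.06185512 246.70442446]
 [  0.           0.           1.        ]] -0.1301757759644157 [[ 3.78849210e-01  9.25387245e-01 -1.14770542e-02 -1.34584802e+02]
 [-6.25740484e-01  2.65272893e-01  7.33538778e-01  3.32
[... 796 characters left out ...]
09293114e+02]
 [ 9.89955187e-01  2.75181751e-02  1.38677604e-01 -5.89898274e+02]
 [-1.38590711e-01 -5.04945840e-03  9.90336871e-01 -1.02742830e+03]
 [ 0.00000000e+00  0.00000000e+00  0.00000000e+00  1.00000000e+00]]
holder [([482.0, 271.0, 73.0, 64.0], 0.95), ([372.0, 241.0, 68.0, 61.0], 0.83), ([372.0, 325.0, 65.0, 64.0], 0.69)]
cover [([499.0, 267.0, 13.0, 47.0], 0.73), ([380.0, 318.0, 11.0, 15.0], 0.65), ([390.0, 238.0, 28.0, 51.0], 0.59), ([257.0, 347.0, 43.0, 44.0], 0.29)]
clamp [([173.0, 221.0, 31.0, 20.0], 0.54)]
rail [([185.0, 237.0, 60.0, 56.0], 0.62)]
dish [([257.0, 348.0, 47.0, 44.0], 0.98)]
bottle [([272.0, 154.0, 31.0, 36.0], 0.63)]
objective [([407.0, 188.0, 18.0, 21.0], 0.65)]
```

```bash
python3 - <<'E'
import cv2
a=cv2.imread("pics/scene0.png")[160:400,80:500]; cv2.imwrite("pics/scene0c.png",cv2.resize(a,(798,456),interpolation=cv2.INTER_CUBIC))
a=cv2.imread("pics/top0.png")[130:390,130:540]; cv2.imwrite("pics/top0c.png",cv2.resize(a,(800,507),interpolation=cv2.INTER_CUBIC))
E
```

```text
(no output)
```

View pics/scene0c.png

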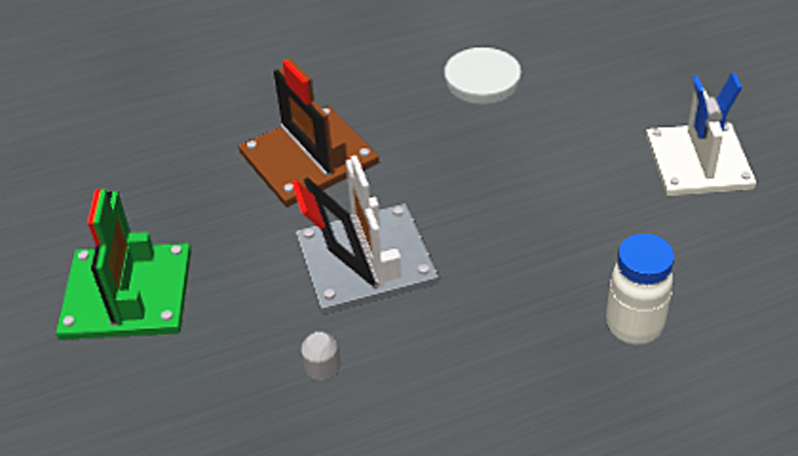

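View pics/top0c.png

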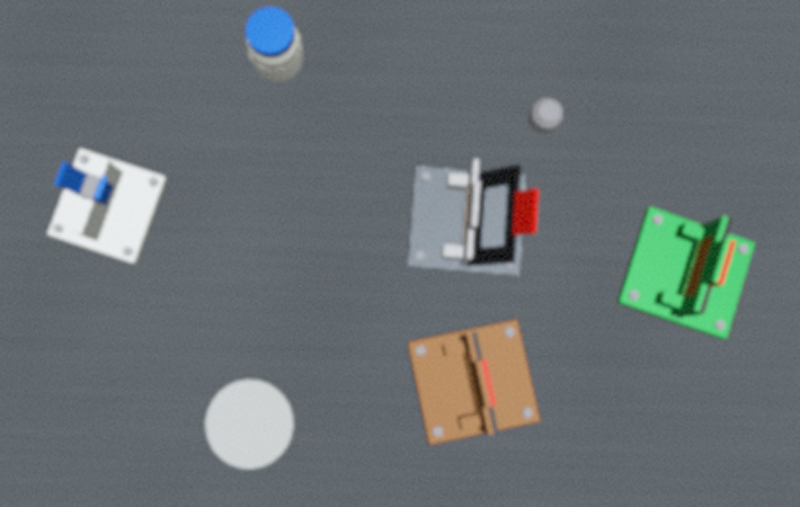

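The grey foot at top crop (468,220), which is full image (370,243), is the aluminium holder meant. Its cover leans to the right with the red tab at (525,212). The look-alikes are green at crop (690,272) and brown at (475,382), and both are excluded by colour. The clamp sits on the rail at crop (85,185).

```bash
cat > h.py <<'E'
import numpy as np, cv2
from bench import manip, vision
from scipy.optimize import least_squares
from scipy.spatial.transform import Rotation as R
def view(d,s=None):
    if "view" in d: return np.array(d["view"])
    T=np.eye(4);T[:3,:3]=s["tool_rot"];T[:3,3]=s["tcp_pos"]
    return np.linalg.inv(T@np.array(d["hand_eye"]))
def proj(P,d,V):
    P=np.atleast_2d(P);c=P@V[:3,:3].T+V[:3,3]
    u=np.c_[c[:,0]/-c[:,2],-c[:,1]/-c[:,2]];r2=(u**2).sum(1,keepdims=True)
    u=u*(1+d["k1"]*r2);K=d["intrinsics"]
    return u*[K[0][0],K[1][1]]+[K[0][2],K[1][2]]
def back(px,z,d,V):
    K=np.array(d["intrinsics"]);px=np.atleast_2d(px).astype(float)
    q=(px-[K[0,2],K[1,2]])/[K[0,0],K[1,1]];u=q.copy()
    for _ in range(20):u=q/(1+d["k1"]*(u**2).sum(1,keepdims=True))
    r=np.c_[u[:,0],-u[:,1],-np.ones(len(u))]@V[:3,:3]
    o=-V[:3,:3].T@V[:3,3];return o+r*((z-o[2])/r[:,2])[:,None]
def Rz(a): return R.from_euler("z",a).as_matrix()
E
python3 - <<'E'
from h import *
d=vision.get_image("top");V=view(d);f=410/800
for n,c in dict(holder=[(415,166),(527,170),(519,275),(409,266)],rail=[(80,148),(166,176),(135,263),(47,235)]).items():
    P=back(np.array(c)*f+130,12,d,V)[:,:2]; print(n,P.round(),P.mean(0).round(),"right-edge dir",np.degrees(np.arctan2(*(P[1]+P[2]-P[0]-P[3])[::-1])))
print(back(np.array([[525,190],[538,232]])*f+130,105,d,V).round())
print(back(np.array([[85,185]])*f+130,83,d,V).round())
w=vision.get_image("wrist");print(np.round(w["hand_eye"],3),w["intrinsics"],w["k1"])
for n,z in dict(dish=9,bottle=50,objective=23).items():
    print(n,back(vision.find_in(d,n)[0]["box"][:2],z,d,V).round())
E
```

```text
holder [[ 660. -144.]
 [ 659. -265.]
 [ 544. -257.]
 [ 551. -140.]] [ 604. -202.] right-edge dir -91.77639523493175
rail [[670. 221.]
 [641. 126.]
 [546. 154.]
 [573. 251.]] [608. 188.] right-edge dir -106.2275781809679
[[ 620. -249.  105.]
 [ 579. -262.  105.]]
[[617. 193.  83.]]
[[ 1.0000e-03  9.6600e-01  2.5900e-01  7.4919e+01]
 [ 1.0000e+00 -1.0000e-03  1.0000e-03  7.2300e-01]
 [ 1.0000e-03  2.5900e-01 -9.6600e-01  1.9525e+01]
 [ 0.0000e+00  0.0000e+00  0.0000e+00  1.0000e+00]] [[419.02368117   0.         316.37159044]
 [  0.         419.02368117 248.36375102]
 [  0.           0.           1.        ]] 0.019682169618981823
dish [[381.  24.   9.]]
bottle [[777.   6.  50.]]
objective [[ 721. -284.   23.]]
```

Emit:
send_rows(commands=[0, 0, 0.043, 0, 0, 0, 1, 0, 0, 0.043, 0, 0, 0, 1, 0, 0, 0.042, 0, 0, 0, 1, 0, 0, 0, 0.43, -0.37, -0.02, 1, 0, 0, 0, 0.43, -0.37, -0.02, 1, 0, 0, 0, 0.43, -0.37, -0.02, 1, 0, 0, 0, 0.43, -0.37, -0.02, 1, 0, 0, 0, 0.43, -0.37, -0.02, 1, 0, 0, 0, 0.43, -0.37, -0.02, 1, 0, 0, 0, 0.43, -0.37, -0.02, 1])

```text
time: 2.3
tcp_pos: [518.0, -286.2, 418.9]
tool_rot: [[0.999, -0.033, 0.0], [-0.033, -0.999, -0.0], [0.0, 0.0, -1.0]]
contact_force: [0.0, -0.4, -0.0]
gripper_width: 0.4
finger_force: 0.0
```

Emit:
send_rows(commands=[0, 0, 0, 0.43, -0.37, -0.02, 1, 0, 0, 0, 0.43, -0.37, -0.02, 1, 0, 0, 0, 0, 0, 0, 1, 0, 0, 0, 0, 0, 0, 1])

```text
time: 2.8
tcp_pos: [604.9, -216.5, 422.2]
tool_rot: [[0.999, -0.033, -0.001], [-0.033, -0.999, -0.0], [-0.001, 0.0, -1.0]]
contact_force: [-0.7, -0.7, 0.5]
gripper_width: 0.1
finger_force: 0.0
```

```bash
python3 - <<'E'
from h import *
s=manip.observe();d=vision.get_image("wrist")
cv2.imwrite("pics/w1.png",d["img"][:,:,::-1])
np.save("w1.npy",view(d,s));print(s["time"],s["tcp_pos"],np.round(s["tool_rot"],4),s["gripper_width"])
E
```

```text
2.8 [ 604.89122793 -216.52931587  422.24923276] [[ 9.995e-01 -3.290e-02 -1.200e-03]
 [-3.290e-02 -9.995e-01 -2.000e-04]
 [-1.200e-03  2.000e-04 -1.000e+00]] 0.13742017872149093
```

View pics/w1.png

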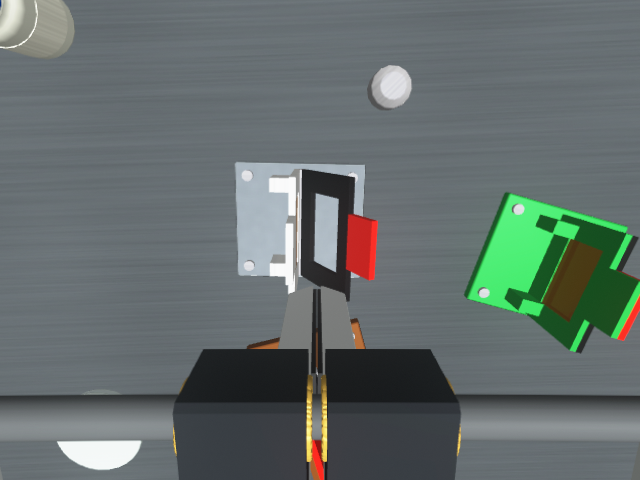

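The picture shows the grey holder's foot at corners (236,163), (365,165) and (238,276). The red tab is at (347–377, 214–279) and the back frame's white top runs along column ~292.

```bash
cat > fith.py <<'E'
from h import *
def H(p,L): return np.asarray(L)@Rz(p[2]).T+[p[0],p[1],0]
def cov(t,L): # cover-frame pts -> holder frame
    return np.asarray(L)@R.from_euler("y",-t).as_matrix().T+[-2.5,0,16]
E
python3 - <<'E'
from fith import *
img=cv2.imread("pics/w1.png");V=np.load("w1.npy");d=vision.get_image("wrist")
hsv=cv2.cvtColor(img,cv2.COLOR_BGR2HSV)
m=cv2.inRange(hsv,(0,150,120),(6,255,255));m[:,:335]=0;m[:,400:]=0;m[300:]=0
c=max(cv2.findContours(m,0,2)[0],key=cv2.contourArea);red=cv2.approxPolyDP(c,4,True)[:,0];print(red.tolist())
g=cv2.cvtColor(img,cv2.COLOR_BGR2GRAY)
fc=cv2.cornerSubPix(g,np.float32([[236,163],[365,165],[238,276]]),(4,4),(-1,-1),(3,30,.01));print(fc)
rr=red[red[:,0].argsort()][-2:];rr=rr[rr[:,1].argsort()]
foot=[[60,-55,12],[-60,-55,12],[60,55,12]];tab=[[-2.5,-22,109],[-2.5,22,109]]
def model(p): return np.r_[H(p,foot),H(p,cov(p[3],tab))]
obs=np.r_[fc,rr+.5]
r=least_squares(lambda p:(proj(model(p),d,V)-obs).ravel(),[604,-202,1.54,.6])
print(r.x,r.fun.reshape(-1,2).round(1))
p=r.x
# overlay
o=img.copy();S=4
o=cv2.resize(img[140:320,220:400],None,fx=3.3,fy=3.3,interpolation=cv2.INTER_CUBIC)
def line(P,col):
    q=((proj(P,d,V)-[220,140])*3.3).astype(int);cv2.polylines(o,[q.reshape(-1,1,2)],True,col,1)
line(H(p,[[60,55,12],[60,-55,12],[-60,-55,12],[-60,55,12]]),(0,255,0))
line(H(p,[[0,22,125],[5,22,125],[5,-22,125],[0,-22,125]]),(0,255,255))
line(H(p,[[0,50,95],[5,50,95],[5,-50,95],[0,-50,95]]),(255,255,0))
line(H(p,cov(p[3],[[2.5,-50,79],[2.5,50,79],[2.5,50,0],[2.5,-50,0]])),(255,0,255))
line(H(p,cov(p[3],[[-2.5,-22,109],[-2.5,22,109],[2.5,22,79],[2.5,-22,79]])),(255,0,0))
cv2.imwrite("pics/w1o.png",o)
np.save("hp.npy",p)
# check in top cam
E
```

```text
[[349, 214], [346, 269], [373, 279], [377, 221]]
[[234.79826 162.00795]
 [364.27396 164.42519]
 [238.48471 274.7463 ]]
[ 6.01014659e+02 -2.00895309e+02  1.51702502e+00  5.22352000e-01] [[-0.5 -0.3]
 [ 1.3  0.2]
 [-0.8  1.1]
 [-0.3 -0.5]
 [ 0.2 -0.1]]
```

View pics/w1o.png

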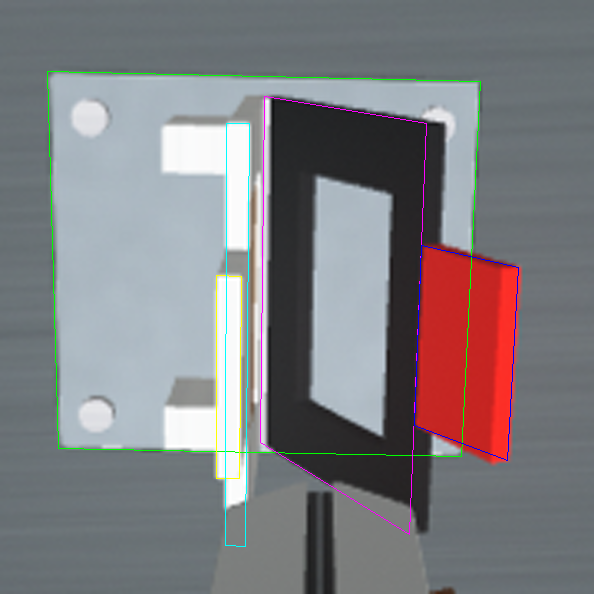

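Emit:
send_rows(commands=[0, 0, 0.0067, -0.025, 0.37, 0, 1, 0, 0, 0, -0.02, 0.38, 0, 1, 0, 0, 0, 0, 0, 0.41, 1, 0, 0, 0, 0, 0, 0.41, 1, 0, 0, 0, 0, 0, 0.41, 1, 0, 0, 0, 0, 0, 0, 1])

```text
time: 3.65
tcp_pos: [594.6, -291.5, 295.3]
tool_rot: [[0.998, -0.057, -0.008], [-0.057, -0.998, 0.005], [-0.008, -0.005, -1.0]]
contact_force: [-0.3, 0.9, 0.1]
gripper_width: 0.6
finger_force: 0.0
```

Emit:
send_rows(commands=[0, 0, 0, 0, -0.12, 0, 1, 0, 0, 0, 0, -0.12, 0, 1, 0, 0, 0, 0, -0.12, 0, 1, 0, 0, 0, 0, -0.12, 0, 1, 0, 0, 0, 0, -0.1, 0, 1, 0, 0, 0, 0, -0.06, 0, 1, 0, 0, 0, 0, 0, 0, 1])

```text
time: 4.53
tcp_pos: [603.0, -231.1, 313.8]
tool_rot: [[0.998, -0.054, 0.014], [-0.053, -0.998, -0.017], [0.015, 0.016, -1.0]]
contact_force: [-10.7, -6.7, 32.4]
gripper_width: 0.4
finger_force: 14.3
```

```bash
python3 - <<'E'
from h import *
s=manip.observe();print(s["contact_force"],s["torque"],s["tcp_pos"])
w=vision.get_image("wrist")["img"];c=vision.get_image("scene")["img"]
a=cv2.resize(c[215:325,220:340],(480,440),interpolation=cv2.INTER_CUBIC);b=cv2.resize(w[130:350,200:420],(320,320))
o=np.zeros((440,800,3),np.uint8);o[:,:480]=a;o[:320,480:]=b
cv2.imwrite("pics/p2.png",o[:,:,::-1])
E
```

```text
[-10.72240485  -6.67037198  32.43378766] [-1.07137078  1.97651218  0.06202724] [ 603.03754175 -231.0567513   313.75513436]
```

View pics/p2.png

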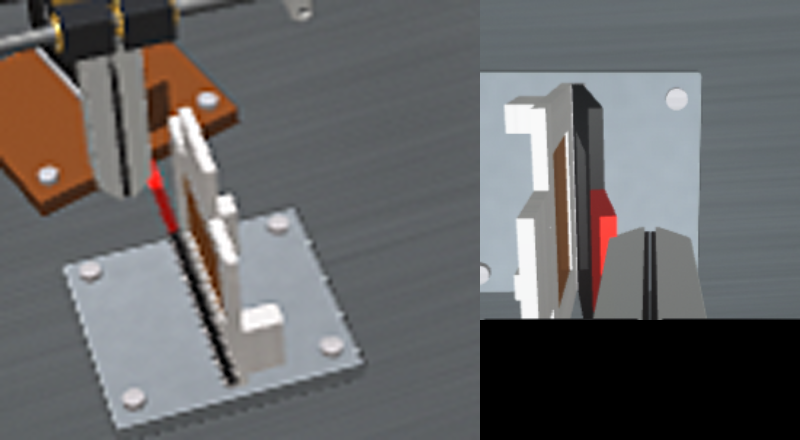

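The fingertips are tapered. The tab is wedged under the taper: the contact moment puts the force at the tip, pointing up. I'll back off, go lower so the straight finger back does the pushing, and push again.

Emit:
send_rows(commands=[0, 0, 0, 0, 0.15, 0, 1, 0, 0, 0, 0, 0.3, 0, 1, 0, 0, 0, 0, 0.3, 0, 1, 0, 0, 0, 0, 0, 0, 1, 0, 0, 0, 0, 0, 0, 1])

```text
time: 5.25
tcp_pos: [597.0, -301.1, 300.0]
tool_rot: [[0.999, -0.054, 0.0], [-0.054, -0.999, 0.001], [0.0, -0.001, -1.0]]
contact_force: [0.4, 0.1, 0.8]
gripper_width: 0.1
finger_force: 0.0
```

```bash
python3 - <<'E'
from h import *
s=manip.observe();print(s["contact_force"],s["torque"],s["tcp_pos"])
w=vision.get_image("wrist")["img"];c=vision.get_image("scene")["img"]
a=cv2.resize(c[215:325,220:340],(480,440),interpolation=cv2.INTER_CUBIC);b=cv2.resize(w[130:350,200:420],(320,320))
o=np.zeros((440,800,3),np.uint8);o[:,:480]=a;o[:320,480:]=b
cv2.imwrite("pics/p3.png",o[:,:,::-1])
E
```

```text
[0.42889022 0.09288654 0.81987342] [ 0.04020137 -0.00230288  0.01938073] [ 596.96199987 -301.11011492  299.979429  ]
```

View pics/p3.png

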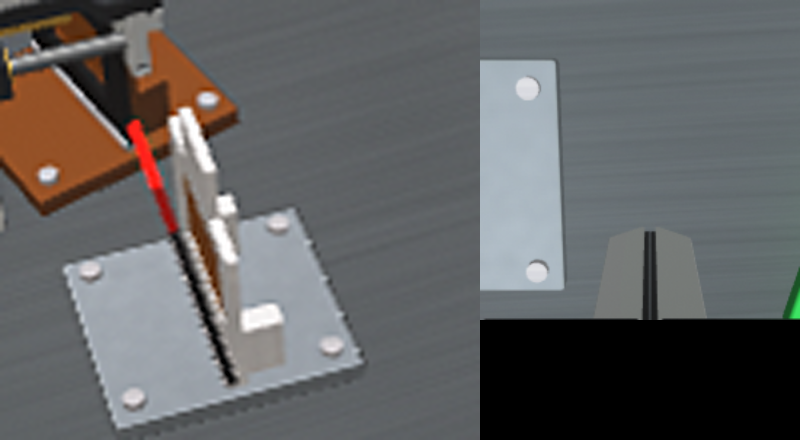

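The cover now leans about 0.3 rad and is free. I'll lower the tips to z≈70 and push again.

Emit:
send_rows(commands=[0, 0, 0, 0, -0.15, 0.15, 1, 0, 0, 0, 0, -0.15, 0.15, 1, 0, 0, 0, 0, -0.1, 0, 1, 0, 0, 0, 0, -0.1, 0, 1, 0, 0, 0, 0, -0.08, 0, 1, 0, 0, 0, 0, -0.06, 0, 1, 0, 0, 0, 0, -0.06, 0, 1, 0, 0, 0, 0, 0, 0, 1])

```text
time: 6.35
tcp_pos: [600.7, -232.1, 270.0]
tool_rot: [[0.999, -0.054, 0.001], [-0.054, -0.999, -0.0], [0.001, 0.0, -1.0]]
contact_force: [-0.1, 0.4, -0.3]
gripper_width: 0.4
finger_force: 0.0
```

Emit:
send_rows(commands=[0, 0, 0, 0, -0.05, 0, 1, 0, 0, 0, 0, -0.04, 0, 1, 0, 0, 0, 0, -0.03, 0, 1, 0, 0, 0, 0, 0, 0, 1, 0, 0, 0, 0, 0, 0, 1])

```text
time: 6.98
tcp_pos: [601.1, -220.0, 269.2]
tool_rot: [[0.999, -0.054, -0.001], [-0.054, -0.999, 0.001], [-0.001, -0.001, -1.0]]
contact_force: [0.0, 0.6, -0.2]
gripper_width: 0.3
finger_force: 0.0
```

Emit:
send_rows(commands=[0, 0, 0, 0, -0.03, 0, 1, 0, 0, 0, 0, -0.03, 0, 1, 0, 0, 0, 0, 0, 0, 1, 0, 0, 0, 0, 0, 0, 1])

```text
time: 7.48
tcp_pos: [601.1, -216.6, 269.4]
tool_rot: [[0.998, -0.055, -0.0], [-0.055, -0.998, -0.006], [-0.0, 0.006, -1.0]]
contact_force: [-0.0, -9.4, -1.8]
gripper_width: 0.3
finger_force: 4.5
```

```bash
python3 - <<'E'
from h import *
s=manip.observe();print(s["contact_force"],s["torque"],s["tcp_pos"])
w=vision.get_image("wrist")["img"];c=vision.get_image("scene")["img"]
a=cv2.resize(c[215:325,220:340],(480,440),interpolation=cv2.INTER_CUBIC);b=cv2.resize(w[130:350,200:420],(320,320))
o=np.zeros((440,800,3),np.uint8);o[:,:480]=a;o[:320,480:]=b
cv2.imwrite("pics/p4.png",o[:,:,::-1])
E
```

```text
[-0.02562347 -9.43891275 -1.76356296] [-1.32439553  0.11682205 -0.00724827] [ 601.1421749  -216.63949091  269.4358704 ]
```

View pics/p4.png

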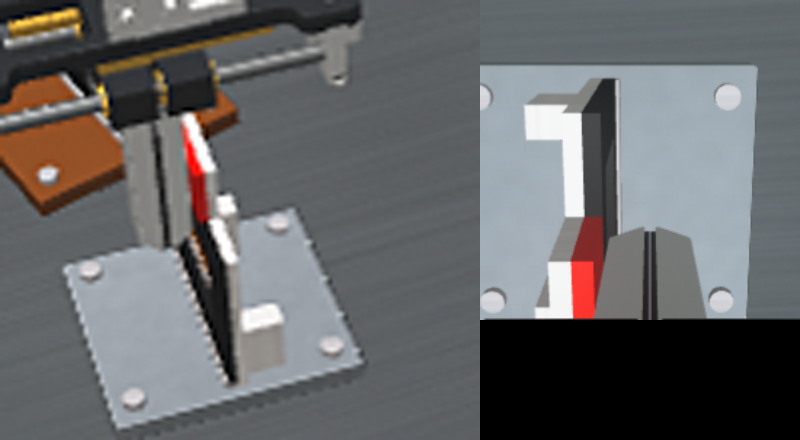

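The cover is shut: the red tab is flush with the white tab, with 9 N on the stop. I'll retreat, rise and re-measure from above with the gripper opening.

Emit:
send_rows(commands=[0, 0, 0, 0, 0.1, 0, 1, 0, 0, 0, 0, 0.25, 0, 1, 0, 0, 0, 0.1, 0, -0.5, 0.5, 0, 0, 0, 0, 0, -0.5, 0, 0, 0, 0, 0, 0, -0.5, 0, 0, 0, 0, 0, 0, 0, 0, 0, 0, 0, 0, 0, 0, 0])

```text
time: 8.45
tcp_pos: [609.3, -250.4, 418.9]
tool_rot: [[0.998, -0.055, -0.001], [-0.055, -0.998, 0.001], [-0.001, -0.001, -1.0]]
contact_force: [-0.1, -0.3, -1.0]
gripper_width: 47.3
finger_force: 0.0
```

```bash
python3 - <<'E'
from fith import *
s=manip.observe();d=vision.get_image("wrist");V=view(d,s);img=d["img"][:,:,::-1].copy()
np.save("w5.npy",V);p=np.load("hp.npy");print(s["tcp_pos"])
pts=dict(foot=H(p,[[60,-55,12],[-60,-55,12],[60,55,12],[-60,55,12]]),tab=H(p,[[5,-22,125],[-5,-22,125],[-5,22,125],[5,22,125]]))
for k in pts: print(k,proj(pts[k],d,V).round(1).tolist())
q=proj(H(p,[[0,0,60]]),d,V)[0];x0,y0=int(q[0])-80,int(q[1])-80;x0=max(x0,0);y0=max(y0,0)
o=cv2.resize(img[y0:y0+150,x0:x0+150],None,fx=4,fy=4,interpolation=cv2.INTER_CUBIC)
for k in pts:
    for u in proj(pts[k],d,V): cv2.circle(o,tuple(int(t) for t in (u-[x0,y0]+.5)*4),3,(0,255,0),1)
cv2.imwrite("pics/w5o.png",o);cv2.imwrite("pics/w5.png",img);print(x0,y0)
E
```

```text
[ 609.31051725 -250.37412449  418.91110565]
foot [[196.3, 170.9], [328.1, 170.9], [204.8, 284.8], [327.3, 284.8]]
tab [[235.4, 234.5], [250.3, 234.5], [252.8, 295.8], [238.5, 295.8]]
177 162
```

View pics/w5o.png

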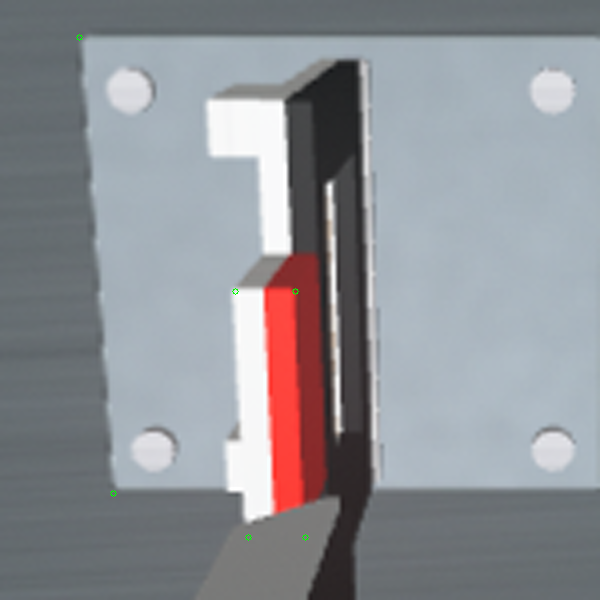

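Emit:
send_rows(commands=[0, 0, 0.0365, 0, 0, 0, 0, 0, 0, 0.0365, 0, 0, 0, 0, 0, 0, 0, -0.15, -0.53, 0, 0, 0, 0, 0, -0.15, -0.53, 0, 0, 0, 0, 0, -0.15, -0.53, 0, 0, 0, 0, 0, -0.15, -0.53, 0, 0, 0, 0, 0, -0.15, -0.53, 0, 0, 0, 0, 0, -0.15, -0.53, 0, 0, 0, 0, 0, -0.15, -0.53, 0, 0, 0, 0, 0, -0.15, -0.53, 0, 0])

```text
time: 9.75
tcp_pos: [612.5, 192.4, 416.6]
tool_rot: [[0.96, -0.28, -0.005], [-0.28, -0.96, -0.001], [-0.004, 0.002, -1.0]]
contact_force: [0.4, 0.3, -0.2]
gripper_width: 93.7
finger_force: 0.0
```

Emit:
send_rows(commands=[0, 0, 0, 0, 0, 0, 0, 0, 0, 0, 0, 0, 0, 0])

```text
time: 10.0
tcp_pos: [612.8, 190.5, 417.4]
tool_rot: [[0.96, -0.28, -0.004], [-0.28, -0.96, -0.001], [-0.003, 0.002, -1.0]]
contact_force: [-0.2, -0.7, 0.3]
gripper_width: 93.9
finger_force: 0.0
```

```bash
python3 - <<'E'
from fith import *
s=manip.observe();d=vision.get_image("wrist");V=view(d,s);img=d["img"][:,:,::-1].copy()
np.save("w6.npy",V);print(s["tcp_pos"],s["tool_rot"].round(3))
p=[608,188,np.radians(73.8)]
q=proj(H(p,[[50,-50,12],[-50,-50,12],[50,50,12],[-50,50,12],[0,0,75]]),d,V);print(q.round())
x0,y0=np.maximum((q[4]-[95,95]).astype(int),0);print(x0,y0)
cv2.imwrite("pics/w6.png",img)
cv2.imwrite("pics/w6o.png",cv2.resize(img[y0:y0+180,x0:x0+200],None,fx=3.3,fy=3.3,interpolation=cv2.INTER_CUBIC))
E
```

```text
[612.83788694 190.49040344 417.43490384] [[ 0.96  -0.28  -0.004]
 [-0.28  -0.96  -0.001]
 [-0.003  0.002 -1.   ]]
[[264. 168.]
 [374. 168.]
 [267. 273.]
 [370. 273.]
 [319. 238.]]
224 143
```

View pics/w6o.png

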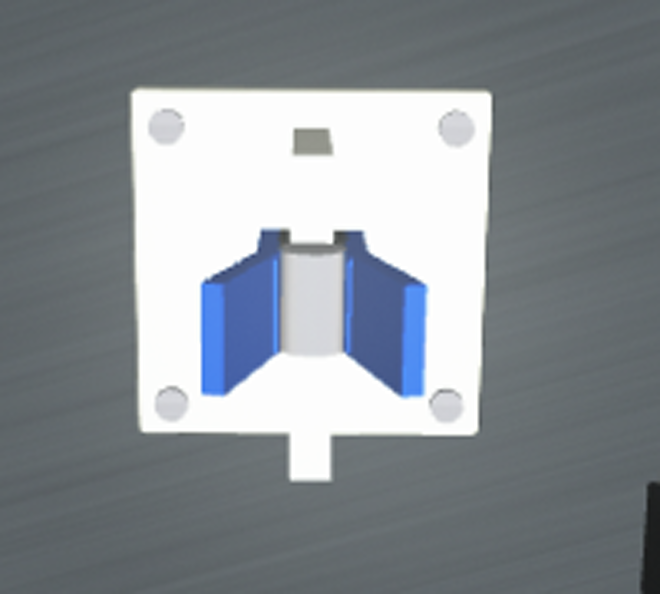

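```bash
python3 - <<'E'
from fith import *
V=np.load("w6.npy");d=vision.get_image("wrist")
cr=lambda L:np.array(L)/3.3+[224,143]-.3
foot=cr([(132,90),(491,92),(479,436),(139,432)])
F=[[50,-50,12],[-50,-50,12],[-50,50,12],[50,50,12]]
r=least_squares(lambda p:(proj(H(p,F),d,V)-foot).ravel(),[608,188,1.29]);print("rail",r.x,np.degrees(r.x[2]),r.fun.round(1))
tip=cr([(202,283),(427,286),(425,396),(202,394)])
for z in (120,122,123):
    T=[[23.5,-12,z],[-23.5,-12,z],[-23.5,12,z],[23.5,12,z]]
    c=least_squares(lambda p:(proj(H(p,T),d,V)-tip).ravel(),[608,188,1.29]);print("clamp",c.x,np.degrees(c.x[2]),c.fun.round(1))
p=r.x; print("clamp in rail",(c.x[:2]-p[:2])@Rz(p[2])[:2,:2])
print("barrel ends",back(cr([(313,247),(313,355)]),91,d,V))
E
```

```text
rail [606.49064224 189.45924292   1.28073971] 73.38098030960361 [-0.7 -0.4  0.8 -0.2 -0.   0.1 -0.1  0.6]
clamp [613.60377118 187.15818054   1.27727572] 73.18250822904687 [-0.5 -0.1  0.6 -0.3  0.1  0.2 -0.2  0.2]
clamp [614.11018357 187.02787012   1.2772628 ] 73.1817675640098 [-0.8 -0.2  0.9 -0.4  0.3  0.4 -0.4  0.3]
clamp [614.363354   186.96272444   1.27725628] 73.1813939885619 [-0.9 -0.3  1.  -0.4  0.4  0.4 -0.6  0.3]
clamp in rail [-0.1405866  -8.25787082]
barrel ends [[627.13351922 183.26439592  91.        ]
 [602.87891477 190.26768011  91.        ]]
```

Emit:
send_rows(commands=[0, 0, 0.002, 0.028, 0.025, 0.3, 0, 0, 0, 0, 0, 0, 0.3, 0, 0, 0, 0, 0, 0, 0.3, 0, 0, 0, 0, 0, 0, 0.25, 0, 0, 0, 0, 0, 0, 0.12, 0, 0, 0, 0, 0, 0, 0, 0, 0, 0, 0, 0, 0, 0, 0, 0, 0, 0, 0, 0, 0, 0])

```text
time: 11.1
tcp_pos: [615.7, 187.7, 294.2]
tool_rot: [[0.958, -0.286, 0.003], [-0.286, -0.958, 0.0], [0.002, -0.001, -1.0]]
contact_force: [0.2, 0.5, -0.3]
gripper_width: 94.0
finger_force: 0.0
```

Emit:
send_rows(commands=[0, 0, 0, -0.018, 0.01, 0.03, 0, 0, 0, 0, 0, 0, 0, 0.4, 0, 0, 0, 0, 0, 0, 0.6, 0, 0, 0, 0, 0, 0, 1, 0, 0, 0, 0, 0, 0, 1, 0, 0, 0, 0, 0, 0, 1, 0, 0, 0, 0, 0, 0, 1, 0, 0, 0, 0, 0, 0, 1])

```text
time: 12.1
tcp_pos: [614.1, 187.9, 293.5]
tool_rot: [[0.958, -0.286, 0.004], [-0.286, -0.958, 0.002], [0.004, -0.003, -1.0]]
contact_force: [-4.3, 1.2, 14.3]
gripper_width: 27.7
finger_force: 13.2
```

Emit:
send_rows(commands=[0, 0, 0, 0, 0, 0, 1, 0, 0, 0, 0, 0, 0, 1, 0, 0, 0, 0, 0, 0, 1, 0, 0, 0, 0, 0, 0, 1])

```text
time: 12.6
tcp_pos: [614.6, 187.7, 294.1]
tool_rot: [[0.958, -0.286, 0.007], [-0.286, -0.958, 0.001], [0.006, -0.003, -1.0]]
contact_force: [-1.1, -0.0, 12.4]
gripper_width: 21.6
finger_force: 30.0
```

Emit:
send_rows(commands=[0, 0, 0, 0, 0, -0.05, 1, 0, 0, 0, 0, 0, -0.15, 1, 0, 0, 0, 0, 0, -0.2, 1, 0, 0, 0, 0, 0, -0.3, 1, 0, 0, 0, 0, 0, -0.3, 1, 0, 0, 0, 0, 0, -0.25, 1, 0, 0, 0, 0, 0, 0, 1, 0, 0, 0, 0, 0, 0, 1])

```text
time: 13.6
tcp_pos: [612.8, 187.2, 414.0]
tool_rot: [[0.958, -0.286, -0.001], [-0.286, -0.958, -0.0], [-0.001, 0.001, -1.0]]
contact_force: [-0.3, -0.3, -1.7]
gripper_width: 21.6
finger_force: 30.0
```

```bash
python3 - <<'E'
from fith import *
s=manip.observe();d=vision.get_image("wrist");V=view(d,s);w=d["img"]
c=vision.get_image("scene");
z=s["tcp_pos"][2]-211
pc=proj([s["tcp_pos"]*[1,1,0]+[0,0,z]],c,view(c))[0].astype(int)
q=proj([s["tcp_pos"]*[1,1,0]+[0,0,z]],d,V)[0];print(s["tcp_pos"],s["tool_rot"].round(4),q)
a=cv2.resize(c["img"][pc[1]-50:pc[1]+50,pc[0]-50:pc[0]+50],(400,400),interpolation=cv2.INTER_CUBIC);b=cv2.resize(w[260:460,216:416],(400,400))
cv2.imwrite("pics/p7.png",np.hstack([a,b])[:,:,::-1])
E
```

```text
[612.77799584 187.185226   414.00113073] [[ 9.582e-01 -2.860e-01 -1.200e-03]
 [-2.860e-01 -9.582e-01 -2.000e-04]
 [-1.100e-03  5.000e-04 -1.000e+00]] [314.90928542 295.45483743]
```

View pics/p7.png

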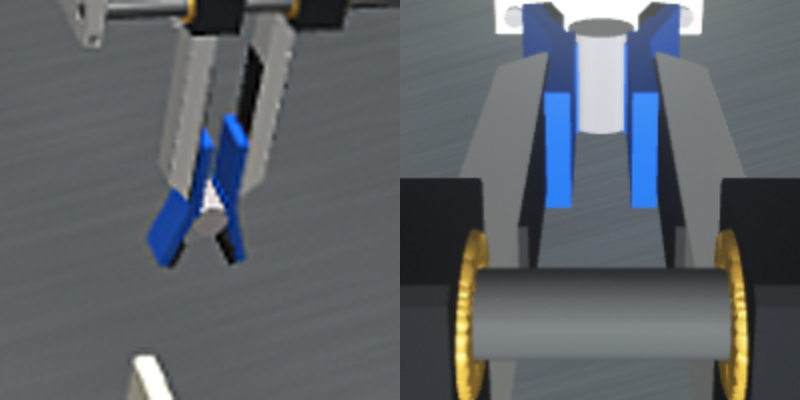

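The clamp is held squeezed with the jaws open, and the handle tips are at wrist columns 288–345, rows 306–363. I'll measure its pose in the hand and work out the move to the holder.

```bash
cat > inhand.py <<'E'
from fith import *
d=vision.get_image("wrist");V=np.linalg.inv(np.array(d["hand_eye"])) # tool frame
tip=np.array([(545,93),(658,93),(658,207),(545,207)])/2-[200,0]+[216,260]-.25
T=lambda p:np.array([[12,-11,0],[12,11,0],[-12,11,0],[-12,-11,0]])@Rz(p[2]).T+[p[0],p[1],p[3]]
c=least_squares(lambda p:(proj(T(p),d,V)-tip).ravel(),[0,0,0,170]);print(c.x,c.fun.round(1))
E
python3 - <<'E'
from inhand import *
p=np.load("hp.npy");s=manip.observe();Rt=s["tool_rot"]
g=s["tcp_pos"]+Rt@[c.x[0],c.x[1],c.x[3]+40]
print("origin",g)
tgt=np.r_[p[:2],133]
yaw=np.degrees(np.arctan2(Rt[1,0],Rt[0,0]));want=np.degrees(p[2])-90;print("turn share about tool z",(yaw-want)/180, yaw,want)
# after turn, clamp offset in hand rotates
R2=np.c_[[np.cos(np.radians(want)),np.sin(np.radians(want)),0],[np.sin(np.radians(want)),-np.cos(np.radians(want)),0],[0,0,-1]]
off=R2@[c.x[0],c.x[1],c.x[3]+40]
tcp=tgt-off;print("tcp target",tcp,"tool-frame delta",R2.T@(tcp-s["tcp_pos"]))
E
```

```text
[ 7.70242836e-01  6.73265523e-01 -9.97622637e-04  1.67709091e+02] [-0.7  0.2  0.7  0.2 -0.4 -0.2  0.4 -0.2]
origin [612.55717489 186.18439473 205.08428856]
turn share about tool z -0.07521136844227014 -16.618915268102285 -3.0808689484936593
tcp target [ 600.28171397 -200.18161943  340.70909076] tool-frame delta [  8.42743726 387.44220446  72.08450462]
```

Emit:
send_rows(commands=[0, 0, -0.0376, 0, 0, 0, 1, 0, 0, -0.0376, 0, 0, 0, 1, 0, 0, 0, 0.01, 0.48, 0, 1, 0, 0, 0, 0.01, 0.48, 0, 1, 0, 0, 0, 0.01, 0.48, 0, 1, 0, 0, 0, 0.01, 0.48, 0, 1, 0, 0, 0, 0.01, 0.48, 0, 1, 0, 0, 0, 0.01, 0.48, 0, 1, 0, 0, 0, 0.01, 0.48, 0, 1, 0, 0, 0, 0.01, 0.48, 0, 1])

```text
time: 15.0
tcp_pos: [600.0, -198.1, 413.3]
tool_rot: [[0.999, -0.054, -0.002], [-0.054, -0.999, 0.001], [-0.002, -0.001, -1.0]]
contact_force: [0.4, 0.6, -0.3]
gripper_width: 21.6
finger_force: 30.0
```

Emit:
send_rows(commands=[0, 0, 0, 0, 0, 0, 1, 0, 0, 0, 0, 0, 0, 1, 0, 0, 0, 0, 0, 0, 1])

```text
time: 15.38
tcp_pos: [600.6, -195.2, 414.2]
tool_rot: [[0.999, -0.052, -0.001], [-0.052, -0.999, 0.001], [-0.001, -0.001, -1.0]]
contact_force: [-0.4, -0.3, -1.4]
gripper_width: 21.7
finger_force: 30.0
```

```bash
python3 - <<'E'
from fith import *
p=np.load("hp.npy")
for _ in range(3):
    s=manip.observe();Rt=s["tool_rot"];g=s["tcp_pos"]+Rt@[.77,.67,209]
    print(s["tcp_pos"],"yaw err",np.degrees(np.arctan2(Rt[1,0],Rt[0,0])+np.pi/2-p[2]),"tilt",Rt[:,2].round(4),"tool delta",Rt.T@(np.r_[p[:2],133]-g))
    d=vision.get_image("wrist")
cv2.imwrite("pics/w8.png",d["img"][:,:,::-1])
V=view(d,s);print("tab corners",proj(H(p,[[5,-22,125],[-5,-22,125],[-5,22,125],[5,22,125]]),d,V).round())
E
```

```text
[ 600.5528953  -195.23229356  414.21540957] yaw err 0.09982041497711612 tilt [-8.e-04  8.e-04 -1.e+00] tool delta [ 0.2200076   5.18317725 72.21015229]
[ 600.61075063 -195.15982944  414.43609835] yaw err 0.11323583789685014 tilt [-5.e-04  5.e-04 -1.e+00] tool delta [6.86288592e-02 5.17069204e+00 7.24329749e+01]
[ 600.637282   -195.2327472   414.55251557] yaw err 0.11105653254951439 tilt [-2.e-04  3.e-04 -1.e+00] tool delta [-3.50225160e-02  5.05928794e+00  7.25504593e+01]
tab corners [[317. 219.]
 [332. 219.]
 [331. 282.]
 [316. 282.]]
```

Emit:
send_rows(commands=[0, 0, 0, 0, 0.051, 0.12, 1, 0, 0, 0, 0, 0, 0.12, 1, 0, 0, 0, 0, 0, 0.11, 1, 0, 0, 0, 0, 0, 0, 1, 0, 0, 0, 0, 0, 0, 1, 0, 0, 0, 0, 0, 0, 1])

```text
time: 16.27
tcp_pos: [600.4, -201.8, 380.4]
tool_rot: [[0.999, -0.054, 0.001], [-0.054, -0.999, -0.001], [0.001, 0.001, -1.0]]
contact_force: [-0.1, -0.6, -1.2]
gripper_width: 21.6
finger_force: 30.0
```

```bash
python3 - <<'E'
from fith import *
p=np.load("hp.npy")
s=manip.observe();Rt=s["tool_rot"];g=s["tcp_pos"]+Rt@[.77,.67,209]
print(s["tcp_pos"],"tilt",Rt[:,2].round(4),"tool delta",Rt.T@(np.r_[p[:2],133]-g))
d=vision.get_image("wrist");V=view(d,s)
o=d["img"][:,:,::-1][190:340,230:400].copy();o=cv2.resize(o,None,fx=4,fy=4,interpolation=cv2.INTER_CUBIC)
q=((proj(H(p,[[5,-22,125],[-5,-22,125],[-5,22,125],[5,22,125]]),d,V)-[230,190]+.5)*4).astype(int)
cv2.polylines(o,[q.reshape(-1,1,2)],True,(0,255,0),1)
cv2.imwrite("pics/w8o.png",o)
E
```

```text
[ 600.39433328 -201.79960038  380.3645147 ] tilt [ 1.2e-03 -6.0e-04 -1.0e+00] tool delta [-0.51313165 -1.73147993 38.36453456]
```

View pics/w8o.png

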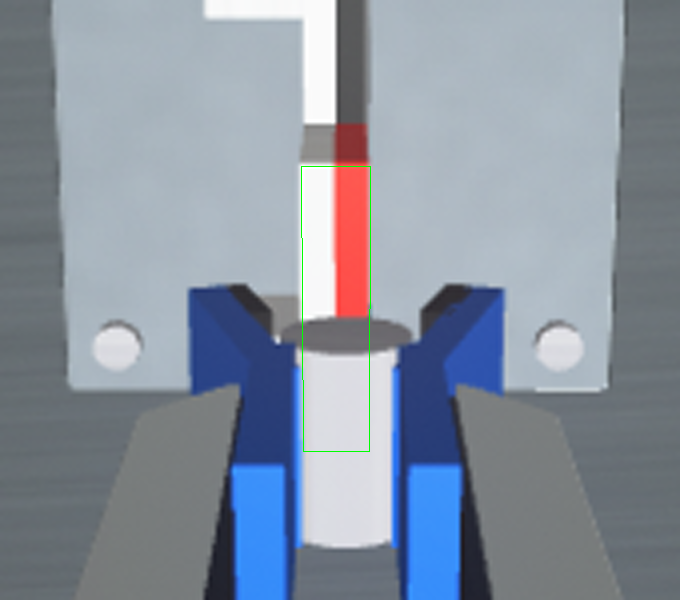

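The overlay matches the tabs, the cover is shut and the jaws straddle the tongue. The correction is −1.7 mm in tool y, then down.

Emit:
send_rows(commands=[0, 0, 0, -0.004, -0.015, 0.08, 1, 0, 0, 0, 0, 0, 0.1, 1, 0, 0, 0, 0, 0, 0.1, 1, 0, 0, 0, 0, 0, 0.06, 1, 0, 0, 0, 0, 0, 0, 1, 0, 0, 0, 0, 0, 0, 1])

```text
time: 17.08
tcp_pos: [599.9, -200.3, 345.7]
tool_rot: [[0.999, -0.054, 0.0], [-0.054, -0.999, -0.0], [0.0, 0.0, -1.0]]
contact_force: [-0.2, 0.2, -0.3]
gripper_width: 21.5
finger_force: 30.0
```

Emit:
send_rows(commands=[0, 0, 0, 0, 0, 0.02, 1, 0, 0, 0, 0, 0, 0.01, 1, 0, 0, 0, 0, 0, 0, 1, 0, 0, 0, 0, 0, 0, 1])

```text
time: 17.58
tcp_pos: [600.0, -200.3, 344.2]
tool_rot: [[0.999, -0.054, 0.001], [-0.054, -0.999, -0.001], [0.001, 0.001, -1.0]]
contact_force: [-0.9, 1.1, 5.3]
gripper_width: 21.7
finger_force: 30.0
```

Emit:
send_rows(commands=[0, 0, 0, 0, 0, 0.02, 1, 0, 0, 0, 0, 0, 0.01, 0.74, 0, 0, 0, 0, 0, 0.01, 0.7, 0, 0, 0, 0, 0, 0.01, 0.66, 0, 0, 0, 0, 0, 0.01, 0.62, 0, 0, 0, 0, 0, 0.01, 0.58, 0, 0, 0, 0, 0, 0, 0.54, 0, 0, 0, 0, 0, 0, 0.5])

```text
time: 18.58
tcp_pos: [600.6, -200.3, 338.0]
tool_rot: [[0.999, -0.054, 0.004], [-0.054, -0.999, -0.001], [0.004, 0.001, -1.0]]
contact_force: [0.4, 0.7, 1.8]
gripper_width: 46.6
finger_force: 0.4
```

Emit:
send_rows(commands=[0, 0, 0, 0, 0, 0, 0.46, 0, 0, 0, 0, 0, 0, 0.4, 0, 0, 0, 0, 0, 0, 0.35, 0, 0, 0, 0, 0, 0, 0.35])

```text
time: 19.08
tcp_pos: [599.8, -200.2, 335.3]
tool_rot: [[0.999, -0.054, -0.001], [-0.054, -0.999, 0.0], [-0.001, -0.0, -1.0]]
contact_force: [1.1, -0.3, -0.5]
gripper_width: 61.0
finger_force: 0.0
```

Emit:
send_rows(commands=[0, 0, 0, 0, 0, -0.1, 0, 0, 0, 0, 0, 0, -0.3, 0, 0, 0, 0, 0, 0, -0.3, 0, 0, 0, 0, 0, 0, -0.15, 0, 0, 0, 0, 0, 0, 0, 0, 0, 0, 0, 0, 0, 0, 0])

```text
time: 19.82
tcp_pos: [599.5, -200.0, 419.3]
tool_rot: [[0.999, -0.054, -0.002], [-0.054, -0.999, 0.001], [-0.002, -0.001, -1.0]]
contact_force: [-0.5, -0.9, -0.4]
gripper_width: 94.1
finger_force: 0.0
```

```bash
python3 - <<'E'
from fith import *
p=np.load("hp.npy")
s=manip.observe();d=vision.get_image("wrist");V=view(d,s);print(s["tcp_pos"])
c=vision.get_image("scene");Vc=view(c)
Q=[[23.5,-12,171.5],[-23.5,-12,171.5],[-23.5,12,171.5],[23.5,12,171.5]]
O=[[8*np.cos(a),-12,133+8*np.sin(a)] for a in np.arange(0,6.28,.5)]
def crop(d,V,f,half):
    ctr=proj(H(p,[[0,0,140]]),d,V)[0];x,y=(ctr-half).astype(int)
    o=cv2.resize(d["img"][y:y+2*half,x:x+2*half,::-1],(400,400),interpolation=cv2.INTER_CUBIC);k=200/half
    for L in Q:
        u=proj(H(p,[L]),d,V)[0];cv2.circle(o,tuple(int(t) for t in (u-[x,y]+.5)*k),3,(0,255,0),1)
    return o
cv2.imwrite("pics/p9.png",np.hstack([crop(c,Vc,1,40),crop(d,V,1,65)]))
E
```

```text
[ 599.50909639 -200.03510726  419.25713108]
```

View pics/p9.png

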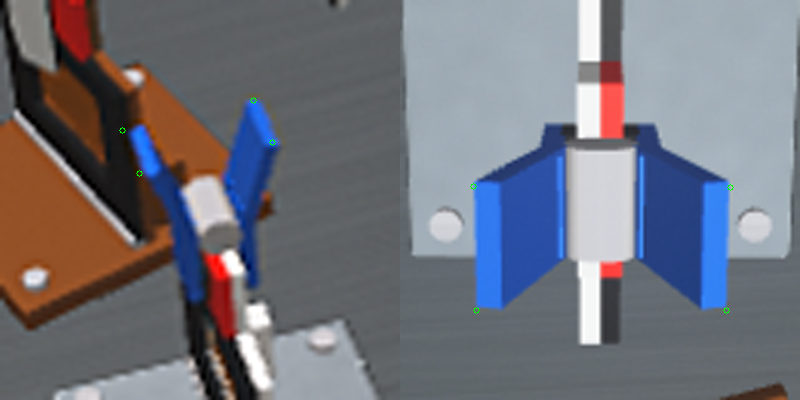

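The clamp is clipped square and centred: handles at wrist crop 477–728, barrel at 600 and tabs at 601. I'll press lightly on the handle tips to confirm it is fully down; if it is, contact should come at TCP z≈370.

Emit:
send_rows(commands=[0, 0, 0, 0.01, 0.01, 0, 0.66, 0, 0, 0, 0, 0, 0.1, 0.66, 0, 0, 0, 0, 0, 0.1, 0.66, 0, 0, 0, 0, 0, 0.1, 0.66, 0, 0, 0, 0, 0, 0.1, 0.66, 0, 0, 0, 0, 0, 0, 0.66, 0, 0, 0, 0, 0, 0, 0.66])

```text
time: 20.8
tcp_pos: [600.9, -201.3, 380.9]
tool_rot: [[0.999, -0.054, 0.0], [-0.054, -0.999, -0.0], [0.0, 0.0, -1.0]]
contact_force: [0.1, 0.5, -0.8]
gripper_width: 32.2
finger_force: 0.0
```

Emit:
send_rows(commands=[0, 0, 0, 0, 0, 0.03, 0.66, 0, 0, 0, 0, 0, 0.02, 0.66, 0, 0, 0, 0, 0, 0.02, 0.66, 0, 0, 0, 0, 0, 0, 0.66, 0, 0, 0, 0, 0, 0, 0.66])

```text
time: 21.42
tcp_pos: [600.8, -201.2, 373.7]
tool_rot: [[0.999, -0.054, 0.0], [-0.054, -0.999, -0.0], [0.0, 0.0, -1.0]]
contact_force: [0.2, 0.3, -0.9]
gripper_width: 31.9
finger_force: 0.0
```

Emit:
send_rows(commands=[0, 0, 0, 0, 0, 0.02, 0.66, 0, 0, 0, 0, 0, 0.02, 0.66, 0, 0, 0, 0, 0, 0, 0.66, 0, 0, 0, 0, 0, 0, 0.66])

```text
time: 21.92
tcp_pos: [601.0, -201.5, 371.5]
tool_rot: [[0.999, -0.054, 0.002], [-0.054, -0.999, -0.002], [0.002, 0.001, -1.0]]
contact_force: [-1.5, -0.1, 6.3]
gripper_width: 31.9
finger_force: 2.8
```

Emit:
send_rows(commands=[0, 0, 0, 0, 0, 0.02, 0.66, 0, 0, 0, 0, 0, 0, 0.66, 0, 0, 0, 0, 0, 0, 0.66])

```text
time: 22.3
tcp_pos: [601.1, -201.8, 371.1]
tool_rot: [[0.999, -0.054, 0.003], [-0.054, -0.999, -0.003], [0.003, 0.003, -1.0]]
contact_force: [-3.0, 0.2, 10.2]
gripper_width: 32.2
finger_force: 5.1
```

Emit:
send_rows(commands=[0, 0, 0, 0, 0, 0.02, 0.66, 0, 0, 0, 0, 0, 0.02, 0.66, 0, 0, 0, 0, 0, 0, 0.66, 0, 0, 0, 0, 0, 0, 0.66])

```text
time: 22.8
tcp_pos: [601.4, -202.1, 370.5]
tool_rot: [[0.999, -0.054, 0.006], [-0.054, -0.999, -0.005], [0.006, 0.005, -1.0]]
contact_force: [-6.3, 1.9, 20.1]
gripper_width: 32.0
finger_force: 9.6
```

The contact is stiff at z≈371, so the clamp is fully down. I'll lift clear and do a numeric check.

Emit:
send_rows(commands=[0, 0, 0, 0, 0, -0.05, 0.66, 0, 0, 0, 0, 0, -0.15, 0.66, 0, 0, 0, 0, 0, -0.3, 0.66, 0, 0, 0, 0, 0, -0.09, 0, 0, 0, 0, 0, 0, 0, 0, 0, 0, 0, 0, 0, 0, 0, 0, 0, 0, 0, 0, 0, 0, 0, 0, 0, 0, 0, 0, 0])

```text
time: 23.8
tcp_pos: [600.7, -201.2, 421.7]
tool_rot: [[0.999, -0.054, -0.001], [-0.054, -0.999, 0.001], [-0.001, -0.001, -1.0]]
contact_force: [-0.1, 0.5, 0.3]
gripper_width: 78.6
finger_force: 0.0
```

```bash
python3 - <<'E'
from fith import *
p=np.load("hp.npy")
s=manip.observe();d=vision.get_image("wrist");V=view(d,s);print(s["tcp_pos"],s["gripper_width"])
hsv=cv2.cvtColor(d["img"],cv2.COLOR_RGB2HSV);m=cv2.inRange(hsv,(98,150,215),(118,255,255))
n,_,st,ct=cv2.connectedComponentsWithStats(m);bx=[st[i] for i in range(1,n) if st[i][4]>100];print(bx)
b=sorted(bx,key=lambda b:-b[4])[:2];b.sort(key=lambda b:b[0])
L,Rr=b;tip=np.array([(L[0],L[1]),(Rr[0]+Rr[2],Rr[1]),(Rr[0]+Rr[2],Rr[1]+Rr[3]),(L[0],L[1]+L[3])])-.5
T=[[23.5,-12,171.5],[-23.5,-12,171.5],[-23.5,12,171.5],[23.5,12,171.5]]
c=least_squares(lambda q:(proj(np.asarray(T)@Rz(q[2]).T+[q[0],q[1],0],d,V)-tip).ravel(),[*p[:3]]);print(c.x,p[:3],c.fun.round(1),"in holder",(c.x[:2]-p[:2])@Rz(p[2])[:2,:2])
t=vision.get_image("top");Vt=view(t)
for n,z in dict(dish=9,bottle=50,objective=23).items(): print(n,back(vision.find_in(t,n)[0]["box"][:2],z,t,Vt).round())
E
```

```text
[ 600.69797349 -201.17715549  421.7289918 ] 78.64849348014901
[array([275, 248,   8,  40, 309], dtype=int32), array([348, 248,   9,  41, 314], dtype=int32)]
[ 601.97699619 -201.20296578    1.51330428] [ 601.01465863 -200.89530887    1.51702502] [-0.2  0.2  0.3  0.6 -0.9 -0.7  0.7 -0.1] in holder [-0.25549102 -0.9774818 ]
dish [[384.  28.   9.]]
bottle [[780.  10.  50.]]Traceback (most recent call last):
  File "<stdin>", line 11, in <module>
IndexError: list index out of range
```

```bash
python3 -c "
from bench import manip
print(manip.hand_in())"
```

```text
the job is handed in; nothing more can be done
None
```

The cover is shut and the clamp is clipped over both tabs, about 1 mm off centre, square to 0.2° and fully down; I handed the job in at about 24 s. The dish and bottle read within about 5 mm of where they started, but the objective was not found in the last picture and went unchecked. My first push on the cover jammed under the fingertips (about 35 N), and I viewed 12 pictures against the limit of 10.

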